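Present the card terminal to the customer

ROBOT

A 7-joint arm with a two-finger parallel gripper is mounted at the origin on the work surface. World frame = base frame: x ahead of the robot, y to its left, z up, the work surface at z = 0. Lengths are in m, angles in rad, forces in N, time in s.
With the tool pointing down it reaches from about 0.425 to 0.95 m from the base axis. Payload 4.7 kg.
Tool frame: the origin (TCP) lies on the centre line of the jaws, within the pads' length; the fingertips stand robot.nose_length ahead of it and the grasp point (between the pads) lies 8 mm behind it (robot.nose_length is the distance from the TCP to the fingertips, in m); z points along the fingers, x is the direction in which the jaws open and shut, and the axes are right-handed (so a half turn about z gives the same grasp; the last joint's range is limited). The gripper opens to 85 mm and grips with 20 to 120 N. Pads are 22 mm wide; open, the fingers measure 114 mm over their backs; the gripper's body (76 mm by 85 mm) begins 54 mm behind the grasp point. The pads swing forward as they close: fully open they stand 13 mm farther back than shut.
Start: joints at [1.224, 0.469, -0.049, 1.532, 0.024, 1.141, -0.082], TCP at [0.211, -0.641, 0.242] pointing down, gripper open.
Joint ranges: [-2.59, 2.59], [-0.33, 1.99], [-1.39, 1.29], [0.1, 2.45], [-1.04, 4.18], [0.21, 1.99], [-2.66, 2.66]. Speed limits (rad/s): [2.57, 2.57, 3.14, 3.14, 3.14, 3.14, 3.14].

INTERFACE

Orientations are given as [roll, pitch, yaw] about the fixed x, y, z axes, in that order (R = Rz(yaw) Ry(pitch) Rx(roll)).
In Python, from plant import robot gives the robot as it stands. Calls block until the motion is done:
- robot.goto(position, orientation): joint-space move of the TCP to a pose.
- robot.move_straight(position, vel=0.15, attitude=None, contact_N=None): straight line of the TCP; attitude=None keeps the orientation; vel is the mean speed in m/s. With contact_N (N) it stops when the force on the tool has changed by that much, and returns True; else False.
- robot.move_joints(angles): joint-space move.
- robot.grip(opening, strength=None): opening from 0.0 (shut) to 1.0 (fully open); strength is the grip in N (None keeps the last); returns when the fingers have stopped.
- robot.sleep(seconds).
- robot.inverse_kinematics(position, orientation): joint angles nearest the present ones, or None.
- robot.sense(): the state.
- robot.grab_frame(name): name is "scene" or "top" or "wrist"; returns a dict with "image" (400x640x3 uint8, red, green, blue), "range_z" (400x640 float32, m along the optical axis (not along the pixel's ray), 0 where there is no reading), "fx", "fy", "cx", "cy" (pixels), "R" (3x3) and "t" (3): a world point X has camera coordinates R X + t. Camera axes: x right, y down, z forward; pixel columns grow to the right and rows downward; lengths in m; the calibration is good to about 2 mm. A picture is of the moment at which its call begins.
A pose or a line that the arm cannot do raises robot.IKError and nothing moves.
- robot.close_job(): hands the job in, once; it reports no verdict.
The state is a dict: "t": time; "joint_pos": joint angles; "joint_velocities": joint speeds; "effort": joint torques, N m; "tcp_pos": TCP position; "tcp_rot": TCP orientation; "wrist_force": force on the tool from outside, world axes, zero at the start; "torque": the same for the moment, N m; "opening": opening from 0.0 (shut) to 1.0 (fully open).
Only numpy, scipy, OpenCV 4.12 (cv2) and the standard library are available. Lean on these libraries where they do the work, as an engineer would, in place of code of your own. Each camera call takes 0.05 s, during which the arm holds its last target. There are 200 camera calls.

TASK

A customer across the counter wants to pay by card. First push the till laptop's half-shut screen up until it stands at about 105 degrees to its keyboard; then draw the card terminal up out of its charging cradle, turn it so that its face looks straight across the counter to the customer's side (away from the robot) and leans back to look about 40 degrees upwards, and hold it so, still, with its lower end more than 10 cm above the counter. Finish while holding it in the gripper, and leave everything else on the counter where it stands.

Things in the scene. Friction and masses are not known exactly. Their poses are not given: they have to be found in the camera images.
- screen (a joint): angle of the laptop's screen to its keyboard, rad: 0 shut flat, 1.57 upright, stop at 2.3. It starts between 0.8 and 1.1 (half shut). The hinge is stiff: the screen stays where it is left, and some 3 to 8 N at its edge move it.
- screen_hinge (a point): middle of the hinge line of the laptop screen, 19 mm above the counter. The origin turns with the screen: its y axis lies along the hinge (to the left seen from the keyboard side), its -x axis runs up the screen to the free edge. The aluminium laptop has a base 205 deep x 290 wide x 18 high, fixed to the counter, with keyboard and front on the robot's side and the hinge at the far side; it may be yawed up to 0.25 rad.
- screen_edge (a point): middle of the free edge of the screen, 205 mm from the hinge; the screen is 290 wide (145 to either side) and 7 thick. At the start this edge hangs over the keyboard, nearest the robot, and can be pushed away from the robot to raise the screen.
- cradle: black charging cradle, fixed to the counter, in which the card terminal stands: foot plate 90 x 100 x 10, upright walls up to 50 high round a slot 29 x 73 open at the top, slot floor at 10. Origin under its centre on the counter; z up, x and y as the docked terminal's.
- terminal_center (a point): centre of the card terminal, a loose grey slab of 24 (x) x 68 (y) x 160 (z), about 0.25 kg. Axes: z runs along its length to its upper end, its face (black display above, white keys below) looks along its -x axis. At the start it stands upright in the cradle, lower end 10 mm above the counter, upper end at 170 mm, its lowest 40 mm in the slot; it is free to be drawn straight up.
- terminal_foot (a point): middle of the terminal's lower end, 80 mm below its centre; axes as terminal_center.
- terminal_line (a point): an unseen point on the terminal's long axis, 600 mm from its centre out beyond its lower end (so below the counter top at the start), carried with it; when the terminal faces the customer and leans back, this point lies well to the customer's side of it; axes as terminal_center.
- counter: the wooden counter top, 1300 (x) x 1700 (y), fixed; origin at the middle of its upper face; its axes are the world's: x away from the robot to the customer's side, y to the left, z up.
- tin: small copper can, 60 diameter x 70 mm high, loose bystander, to be left alone; origin at the centre of its underside
- mug: white mug, 80 diameter x 95 mm high, loose bystander, to be left alone; origin at the centre of its underside
- sweet_jar: amber glass jar, 80 diameter x 130 mm high, loose bystander, to be left alone; origin at the centre of its underside
- wine: wine bottle, 74 diameter x 290 mm high, loose bystander, to be left alone; origin at the centre of its underside
- gift_box: flat cardboard gift box, 90 x 200 x 60 mm high, loose bystander, to be left alone; origin at the centre of its underside
- bars: stack of chocolate bars, 80 x 160 x 35 mm high, loose bystander, to be left alone; origin at the centre of its underside
There are look-alikes about, which are no part of the job. Of the things that look like the part that bears terminal_center, the smallest one is meant.

How it is judged:
On the way, in this order (a step that is already met when the one before it is completed fails the run):
1. the laptop screen stands at 97 to 113 degrees to its keyboard (value of joint screen between 1.69 and 1.97 rad), for 0.3 s.
2. the terminal is gripped and drawn up clear of the cradle (contact force between terminal and the fingers above 0.5 N and height (world z) of terminal_foot above 0.06 m and contact force between terminal and cradle below 0.1 N), for 0.2 s.
At the end, for the whole second after the job is handed in: Screen at 97 to 113 degrees; the gripper holds the terminal still, touching nothing else, lower end over 95 mm above the counter, face towards the customer's side (width within 24 degrees of the left-right line) and 24 to 56 degrees upwards; bystanders where they stood (all of step 1 and contact force between terminal and the fingers above 0.5 N and height (world z) of terminal_foot above 0.095 m and angle between terminal_center's own x axis and vertical between 1.991 and 2.551 rad and angle between the y axis of terminal_center and the y axis of counter, either way round below 0.42 rad and world x of terminal_line above 0.55 m and contact force between terminal and cradle below 0.1 N and contact force between terminal and laptop below 0.1 N and contact force between terminal and counter below 0.1 N and linear speed of terminal below 0.03 m/s and angular speed of terminal below 0.2 rad/s and contact force between terminal and tin below 0.1 N and contact force between terminal and mug below 0.1 N and contact force between terminal and sweet_jar below 0.1 N and contact force between terminal and wine below 0.1 N and contact force between terminal and gift_box below 0.1 N and contact force between terminal and bars below 0.1 N); the arm keeps its last pose, push and grip.
It fails at once if a bystander is shifted or lifted by more than 30 mm, or knocked over (distance of any of tin, mug, sweet_jar, wine, gift_box, bars from where it was at the start of the episode above 0.03 m or angle between any of tin, mug, sweet_jar, wine, gift_box, bars's own z axis and vertical above 0.5 rad).
It also fails if it takes over 61 s, if anything falls off the work surface, if the arm or the gripper's body presses on something with over 40 N, if the wrist force passes 120 N, or if a joint passes its speed limit or range.

## Working session

There is one attempt and no reset: what is moved stays moved. The work goes in short steps, each a Python script; the robot and the scene stay as the last script left them, time stands still between calls to the robot, and variables do not carry over. Pictures are saved under pics/ and viewed, about 8 in all and at most 12, crops included, and the job is handed in when it is done.

```bash
mkdir -p pics; ls; cat > h.py <<'E'
import numpy as np, cv2
from plant import robot
def cloud(f):
    z=f["range_z"]; v,u=np.mgrid[0:z.shape[0],0:z.shape[1]]
    c=np.stack([(u-f["cx"])/f["fx"]*z,(v-f["cy"])/f["fy"]*z,z],-1)
    P=(c-f["t"])@f["R"]; P[z<=0]=np.nan
    return P
E
python3 - <<'E'
from h import *
for n in ["scene","top"]:
    f=robot.grab_frame(n); np.savez("f_%s.npz"%n,**f)
    cv2.imwrite("pics/%s1.png"%n,f["image"][:,:,::-1]); print(n,f["R"],f["t"],f["fx"])
print(robot.nose_length,robot.sense())
E
```

```text
pics
scene [[ 0.79447497  0.60729013 -0.0028655 ]
 [ 0.46443365 -0.61061255 -0.64144656]
 [-0.39129388  0.50828241 -0.76716236]] [-0.45222672 -0.39570605  1.49946241] 431.6897400777424
top [[-0.01806884 -0.99977884  0.01076055]
 [-0.9935174   0.01674549 -0.11244006]
 [ 0.112235   -0.01272245 -0.99360024]] [-0.0086665   0.56595797  1.63882862] 440.0478311516315
0.011 {'t': 0.1, 'joint_pos': array([ 1.2240886 ,  0.46937769, -0.0485919 ,  1.53354857,  0.02412018,
        1.14100219, -0.08232204]), 'joint_velocities': array([-0.00036708, -0.00126082,  0.00082179, -0.0028481 , -0.00071158,
       -0.00067363, -0.00035313]), 'effort': array([ 9.43784944e-04, -5.11514533e+01, -4.69595043e-02, -2.38389820e+01,
        1.08180090e-02,  4.35935624e-03, -6.07954860e-06]), 'tcp_pos': array([ 0.2107806 , -0.64072684,  0.24136591]), 'tcp_rot': array([ 3.14151293e+00,  1.74767953e-03, -1.25297656e+00]), 'wrist_force': array([0.81855887, 0.55616199, 1.07843172]), 'torque': array([-0.00287597, -0.0010428 , -0.02170953]), 'opening': 1.0007654920137987}
```

View pics/scene1.png

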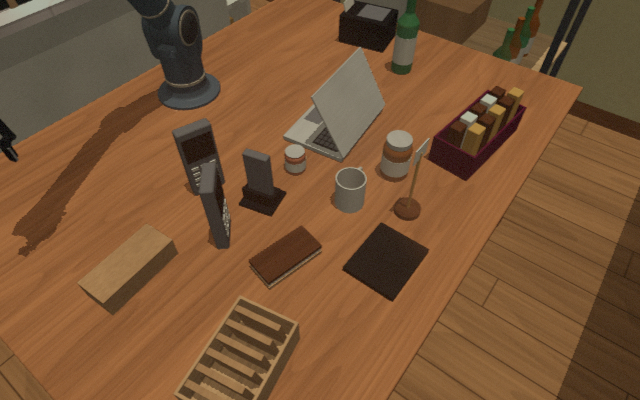

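View pics/top1.png

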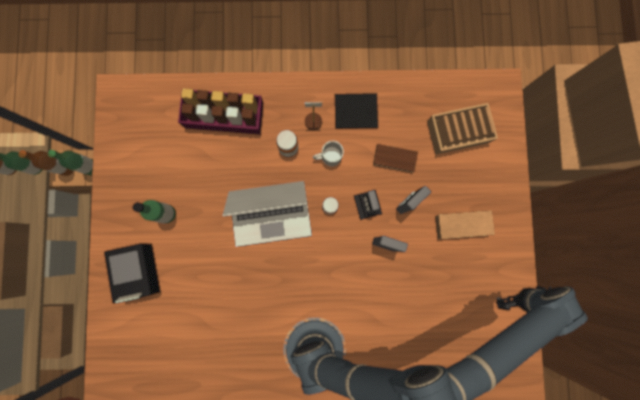

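```bash
python3 - <<'E'
from h import *
F={n:np.load("f_%s.npz"%n) for n in("scene","top")}
a=cv2.resize(F["scene"]["image"][110:260,170:310],None,fx=4,fy=4,interpolation=cv2.INTER_CUBIC)
cv2.imwrite("pics/crop1.png",a[:,:,::-1])
Ps=cloud(F["scene"]);Pt=cloud(F["top"])
for n in F: print(n,-F[n]["R"].T@F[n]["t"])
np.set_printoptions(precision=3,suppress=True)
for n,P in(("s",Ps),("t",Pt)):
  Q=P.reshape(-1,3);Q=Q[np.isfinite(Q[:,0])]
  Q=Q[(Q[:,2]>.012)&(Q[:,0]>.3)&(Q[:,0]<.95)&(abs(Q[:,1])<.65)]
  # grid cluster
  g=np.zeros((130,260),np.uint8);i=((Q[:,0]-.3)/.005).astype(int);j=((Q[:,1]+.65)/.005).astype(int);g[i,j]=1
  k,l=cv2.connectedComponents(g);L=l[i,j]
  for c in range(1,k):
    q=Q[L==c]
    if len(q)<25: continue
    r=cv2.minAreaRect(q[:,:2].astype(np.float32))
    print(n,len(q),"lo",q.min(0),"hi",q.max(0),"rect",np.round(r[0],3),np.round(r[1],3),round(r[2],1))
E
```

```text
scene [ 1.12979248 -0.72914062  0.89521099]
top [0.37819856 0.00270809 1.69207012]
s 982 lo [0.3   0.579 0.012] hi [0.412 0.65  0.116] rect [0.351 0.623] [0.115 0.068] 11.7
s 2023 lo [ 0.36  -0.319  0.013] hi [ 0.419 -0.226  0.219] rect [ 0.389 -0.272] [0.092 0.038] 71.1
s 3528 lo [ 0.404 -0.65   0.012] hi [ 0.505 -0.471  0.065] rect [ 0.454 -0.563] [0.094 0.18 ] 3.6
s 5730 lo [0.404 0.004 0.012] hi [0.634 0.319 0.202] rect [0.513 0.161] [0.213 0.296] 6.5
s 1324 lo [0.486 0.514 0.012] hi [0.56  0.577 0.259] rect [0.525 0.541] [0.074 0.052] 18.4
s 1568 lo [ 0.496 -0.258  0.012] hi [ 0.594 -0.179  0.173] rect [ 0.545 -0.223] [0.099 0.054] 24.9
s 1716 lo [ 0.502 -0.405  0.012] hi [ 0.584 -0.322  0.219] rect [ 0.544 -0.363] [0.036 0.092] 42.4
s 534 lo [ 0.509 -0.1    0.012] hi [ 0.568 -0.039  0.074] rect [ 0.537 -0.07 ] [0.058 0.06 ] 79.6
s 2183 lo [ 0.663 -0.412  0.012] hi [ 0.773 -0.239  0.04 ] rect [ 0.717 -0.325] [0.161 0.084] 77.5
s 1167 lo [ 0.693 -0.121  0.012] hi [ 0.773 -0.036  0.099] rect [ 0.733 -0.081] [0.079 0.082] 48.5
s 2318 lo [ 0.732 -0.65   0.012] hi [ 0.9   -0.459  0.0
[... 3151 characters left out ...]
 0.318 0.015] hi [0.894 0.359 0.137] rect [0.876 0.338] [0.041 0.038] 87.6
t 229 lo [0.862 0.367 0.012] hi [0.901 0.415 0.138] rect [0.881 0.39 ] [0.048 0.037] 84.9
t 228 lo [0.868 0.427 0.026] hi [0.907 0.468 0.137] rect [0.887 0.448] [0.041 0.038] 87.5
t 215 lo [0.895 0.203 0.018] hi [0.933 0.245 0.157] rect [0.915 0.224] [0.04  0.037] 82.9
t 231 lo [0.901 0.253 0.013] hi [0.95 0.3  0.16] rect [0.927 0.278] [0.04  0.051] 78.8
t 221 lo [0.906 0.312 0.02 ] hi [0.943 0.354 0.158] rect [0.924 0.334] [0.041 0.036] 87.5
t 226 lo [0.911 0.367 0.025] hi [0.95  0.41  0.159] rect [0.931 0.388] [0.042 0.037] 86.0
t 208 lo [0.917 0.423 0.033] hi [0.95  0.462 0.157] rect [0.933 0.442] [0.032 0.04 ] 0.9
```

View pics/crop1.png

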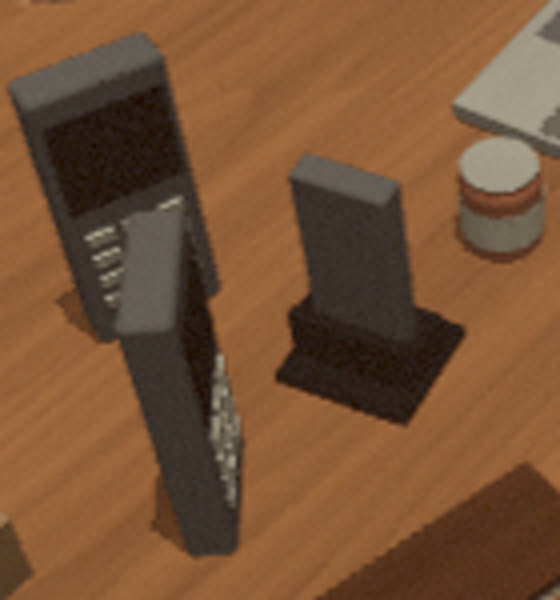

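```bash
python3 - <<'E'
from h import *
np.set_printoptions(precision=4,suppress=True)
for n in("scene","top"):
  f=np.load("f_%s.npz"%n);P=cloud(f);Q=P.reshape(-1,3);Q=Q[np.isfinite(Q[:,0])]
  c=Q[(abs(Q[:,2])<.012)&(Q[:,0]>.3)&(Q[:,0]<.95)&(abs(Q[:,1])<.5)]
  s=np.linalg.lstsq(np.c_[c[:,:2],np.ones(len(c))],c[:,2],rcond=None)[0];print(n,"counter z",np.median(c[:,2]),s)
  Q=Q.copy();Q[:,2]-=Q[:,:2]@s[:2]+s[2]
  b=Q[(Q[:,0]>.47)&(Q[:,0]<.61)&(Q[:,1]>-.29)&(Q[:,1]<-.14)]
  T=b[b[:,2]>.06]; top=T[T[:,2]>np.percentile(T[:,2],99)-.004]
  print(" top99",np.percentile(T[:,2],99),len(T),len(top))
  for nm,q in(("slab",T),("topface",top),("cradle",b[(b[:,2]>.006)&(b[:,2]<.056)])):
    r=cv2.minAreaRect(q[:,:2].astype(np.float32));print(" ",nm,len(q),np.round(r[0],4),np.round(r[1],4),round(r[2],1))
  # laptop screen
  L=Q[(Q[:,0]>.36)&(Q[:,0]<.66)&(Q[:,1]>-.01)&(Q[:,1]<.33)]
  S=L[L[:,2]>.035]; m=S.mean(0)
  for _ in range(5):
    m=S.mean(0); w=np.linalg.svd(S-m,full_matrices=False)[2]; d=(S-m)@w[2]; S=S[abs(d)<max(.004,2*d.std())]
  nn=w[2]*np.sign(w[2][2]); print(" screen n",nn,"c",m,"ang to horiz",np.arccos(nn[2]),"yaw",np.arctan2(nn[1],nn[0]),len(S))
  hi=S[S[:,2]>np.percentile(S[:,2],99)-.006]; print(" edge",hi.mean(0),hi.min(0),hi.max(0), "y range",S[:,1].min(),S[:,1].max())
  ba=L[(L[:,2]>.012)&(L[:,2]<.026)]; r=cv2.minAreaRect(L[L[:,2]>.01][:,:2].astype(np.float32));print(" all rect",r, "base z",np.median(ba[:,2]))
E
```

```text
scene counter z -0.0002750904573235026 [ 0.0002  0.0001 -0.0002]
 top99 0.17133593840855052 967 170
  slab 967 [ 0.5415 -0.2156] [0.0704 0.0278] 13.2
  topface 170 [ 0.5412 -0.2159] [0.067  0.0253] 12.7
  cradle 884 [ 0.5411 -0.2153] [0.1017 0.0909] 14.9
 screen n [0.8557 0.1045 0.5068] c [0.5611 0.1553 0.1214] ang to horiz 1.0393295096798596 yaw 0.12152785283642682 3980
 edge [0.5171 0.1487 0.1969] [0.4963 0.0173 0.1929] [0.5347 0.3041 0.2021] y range 0.016404416011354016 0.3156135548562019
 all rect ((0.5133744478225708, 0.1607653796672821), (0.21339930593967438, 0.29553553462028503), 6.497800827026367) base z 0.01814306709472114
top counter z -0.00012315551574019562 [ 0.001  -0.0007 -0.0006]
 top99 0.17769653120205242 221 19
  slab 221 [ 0.535  -0.2153] [0.0678 0.0259] 14.8
  topface 19 [ 0.5362 -0.2159] [0.0626 0.0166] 14.8
  cradle 379 [ 0.5394 -0.2156] [0.148  0.1354] 89.8
 screen n [0.8561 0.107  0.5057] c [0.552  0.1647 0.1263] ang to horiz 1.0406499684362625 yaw 0.1243864848002412 1763
 edge [0.5082 0.1641 0.1995] [0.4904 0.0153 0.1961] [0.5308 0.3006 0.2056] y range 0.015324904763614951 0.3133964185719767
 all rect ((0.5107743144035339, 0.15711896121501923), (0.28193116188049316, 0.3334580659866333), 1.7162034511566162) base z 0.01842832299083582
```

```bash
cat >> h.py <<'E'
A=0.118; e=np.array([np.cos(A),np.sin(A),0]); HINGE=np.array([.619,.173,.019])
DOWN=[np.pi,0,A-np.pi/2]
def screen():
    P=cloud(robot.grab_frame("scene")).reshape(-1,3);P=P[np.isfinite(P[:,0])]
    r=P-HINGE; a=r@e; b=-r[:,0]*e[1]+r[:,1]*e[0]
    # keep side strips away from the gripper
    S=P[(a>-.15)&(a<.12)&(abs(b)<.135)&(abs(b)>.06)&(P[:,2]>.05)&(P[:,2]<.24)]
    for _ in range(8):
        m=S.mean(0);w=np.linalg.svd(S-m,full_matrices=False)[2];d=(S-m)@w[2];S=S[abs(d)<max(.004,2*d.std())]
    n=w[2];n=n*np.sign(n@e);return np.arctan2(n@e,n[2]),len(S),d.std()
E
python3 - <<'E'
from h import *
np.set_printoptions(precision=3,suppress=True)
print(screen())
robot.grip(0.0)
p=robot.sense()["tcp_pos"];robot.move_straight([p[0],p[1],.40])
q=HINGE-.165*e
robot.goto([q[0],q[1],.36],DOWN);print(robot.sense()["joint_pos"])
robot.move_straight([q[0],q[1],.186])
for a in(-.03,.0,.015):
    q=HINGE+a*e; robot.move_straight([q[0],q[1],.186],vel=.06)
    s=robot.sense();print(a,s["t"],s["tcp_pos"],s["wrist_force"],screen())
f=robot.grab_frame("scene");cv2.imwrite("pics/push.png",f["image"][:,:,::-1])
E
```

```text
(np.float64(1.039666986217975), 1863, np.float64(0.001499603746447727))
[ 0.65   0.215 -1.213  1.763  0.208  1.308 -2.065]
-0.03 8.75 [0.589 0.169 0.185] [-2.257 -0.296 -1.116] (np.float64(1.5313254562854792), 1162, np.float64(0.0009457911924205997))
0.0 9.45 [0.62  0.173 0.187] [-0.266  0.906  0.259] (np.float64(1.702272220713217), 759, np.float64(0.0008932586889845371))
0.015 9.9 [0.635 0.175 0.186] [-0.474 -0.094 -0.547] (np.float64(1.7878237467259006), 562, np.float64(0.000899312604917569))
```

View pics/push.png

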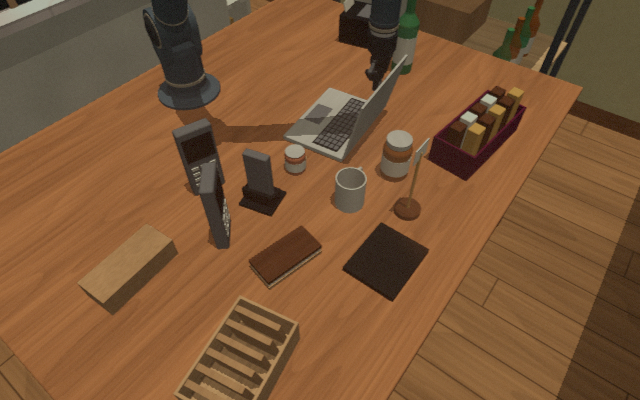

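The picture shows the screen at (385,105) just past upright, with the gripper behind it and the bystanders unmoved. The measured angle is 1.79 rad, so I'll nudge it slightly further, back off, and approach the terminal. The candidates in the scene picture are the free slabs at (200,155) and (216,205), both about 0.22 m tall and 92 mm wide, and the slab at (258,172), which is 67 x 25 mm with its top at 0.171 m. The last one is smallest, stands in the cradle and fits the given sizes. The enlarged crop confirms it, with its back turned to the camera, so its face looks towards +y.

```bash
cat >> h.py <<'E'
from scipy.spatial.transform import Rotation as Ro
C=np.array([.5413,-.2157]); B=np.radians(13.5)  # terminal centre, direction of its y axis
def rpy(x,z): 
    x,z=np.array(x),np.array(z); return Ro.from_matrix(np.c_[x,np.cross(z,x),z]).as_euler("xyz")
c4,s4=np.cos(np.radians(40)),np.sin(np.radians(40))
XT=np.array([np.sin(B),-np.cos(B),0])
G={s:rpy(s*XT,[0,0,-1.]) for s in(1,-1)}                  # tool x = s * terminal x
E={s:rpy(s*np.array([-c4,0,-s4]),[s4,0,-c4]) for s in(1,-1)}
E
python3 - <<'E'
from h import *
np.set_printoptions(precision=3,suppress=True)
q=HINGE+.021*e; robot.move_straight([q[0],q[1],.186],vel=.05)
q=HINGE-.06*e; robot.move_straight([q[0],q[1],.19]); robot.move_straight([q[0],q[1],.38],vel=.25)
print(robot.sense()["t"],screen())
for s in(1,-1):
    print(s,G[s],robot.inverse_kinematics([*C,.40],G[s]),robot.inverse_kinematics([*C,.127],G[s]))
    for P in([.5,-.2,.4],[.6,-.2,.4],[.55,-.1,.4],[.5,-.3,.4]): print("  ",P,robot.inverse_kinematics(P,E[s]))
E
```

```text
11.8667 (np.float64(1.6224595146568481), 634, np.float64(0.030869669801027875))
1 [ 3.142  0.    -1.335] [ 1.11   0.42  -1.138  1.485  0.381  1.479 -1.364] [ 0.971  0.628 -0.928  1.833  0.598  0.988 -1.547]
   [0.5, -0.2, 0.4] [ 1.465 -0.135 -0.877  2.014 -0.725  0.719 -2.143]
   [0.6, -0.2, 0.4] [ 1.245  0.107 -0.937  1.861 -0.244  0.565 -2.639]
   [0.55, -0.1, 0.4] [ 1.233 -0.128 -0.943  2.005 -0.505  0.58  -2.547]
   [0.5, -0.3, 0.4] [ 1.637  0.046 -0.974  1.905 -0.586  0.724 -2.118]
-1 [-3.142  0.     1.806] [ 1.127  0.435 -1.173  1.484  0.401  1.487  1.761] [ 1.102  0.768 -1.18   1.827  0.796  1.117  1.436]
   [0.5, -0.2, 0.4] [ 0.79  -0.117 -0.295  2.038 -0.576  0.656  0.848]
   [0.6, -0.2, 0.4] [ 1.424  0.152 -1.153  1.856 -0.126  0.558  0.407]
   [0.55, -0.1, 0.4] [ 0.878 -0.107 -0.643  2.015 -0.39   0.555  0.479]
   [0.5, -0.3, 0.4] [ 0.831 -0.005 -0.158  1.938 -0.641  0.735  1.053]
```

```bash
python3 - <<'E'
from h import *
np.set_printoptions(precision=3,suppress=True)
robot.grip(0.8,60)
robot.goto([*C,.38],G[-1])
f=robot.grab_frame("scene");np.savez("f_s2.npz",**f)
P=cloud(f).reshape(-1,3);P=P[np.isfinite(P[:,0])]
r=P-HINGE;a=r@e;b=-r[:,0]*e[1]+r[:,1]*e[0]
k=(abs(b)<.135)&(a>-.06)&(a<.13)&(P[:,2]<.21)&(P[:,2]>.04)
for z0 in np.arange(.04,.21,.02):
    m=k&(abs(P[:,2]-z0-.01)<.01);print(round(z0+.01,3),m.sum(),np.percentile(a[m],[10,50,90]) if m.any() else "")
robot.move_straight([*C,.20])
w=robot.grab_frame("wrist");cv2.imwrite("pics/wrist.png",w["image"][:,:,::-1])
cv2.imwrite("pics/s2.png",cv2.resize(robot.grab_frame("scene")["image"][40:240,160:440],None,fx=2.8,fy=2.8)[:,:,::-1])
s=robot.sense();print(s["t"],s["joint_pos"],s["tcp_pos"])
E
```

```text
0.05 93 [0.006 0.009 0.113]
0.07 103 [0.011 0.014 0.113]
0.09 105 [0.017 0.02  0.116]
0.11 128 [0.022 0.025 0.122]
0.13 210 [0.028 0.112 0.126]
0.15 94 [0.032 0.034 0.036]
0.17 95 [0.037 0.039 0.041]
0.19 108 [0.043 0.045 0.047]
0.21 49 [0.047 0.048 0.05 ]
17.3167 [ 1.062  0.586 -1.07   1.764  0.565  1.136  1.619] [ 0.542 -0.216  0.201]
```

View pics/s2.png

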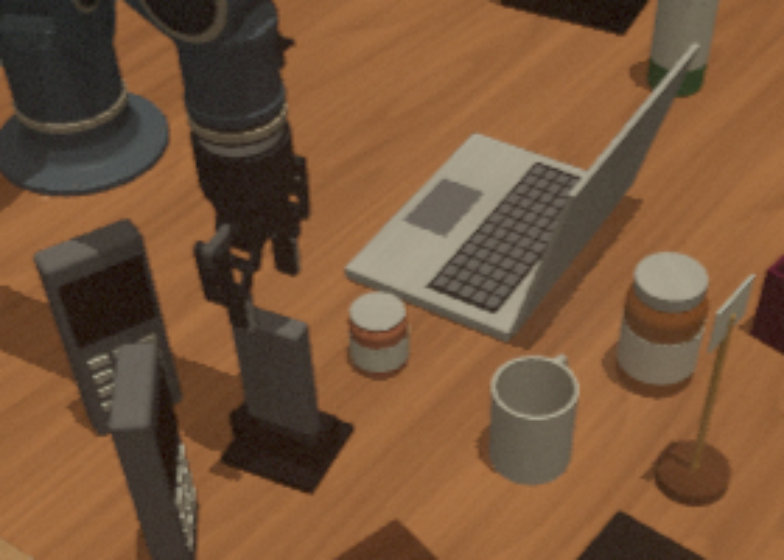

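View pics/wrist.png

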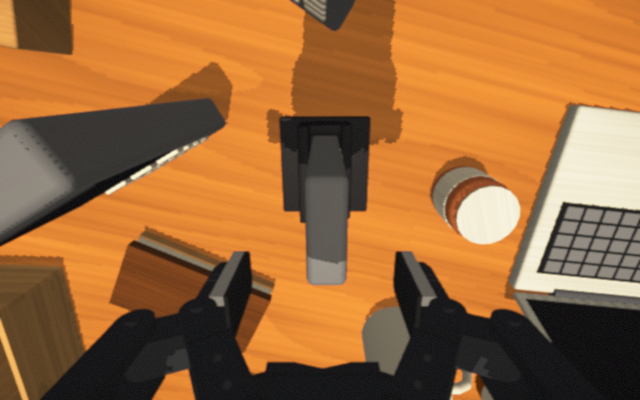

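The wrist view shows the terminal at (326,230), square and centred between the fingers at (235,275) and (415,275). In the scene crop the gripper is clear of the larger slabs. The screen profile gives a slope of about 1.81 rad. I'll grasp now.

```bash
python3 - <<'E'
from h import *
np.set_printoptions(precision=3,suppress=True)
print(robot.move_straight([*C,.127],vel=.08,contact_N=8))
robot.grip(0.0,60); s=robot.sense();print(s["opening"],s["wrist_force"],s["tcp_pos"])
print(robot.move_straight([*C,.20],vel=.08)); print(robot.sense()["wrist_force"])
robot.move_straight([*C,.38],vel=.15); s=robot.sense();print(s["t"],s["opening"],s["wrist_force"])
robot.goto([.5,-.2,.42],E[-1]); robot.sleep(.5)
s=robot.sense();print(s["t"],s["opening"],s["tcp_pos"],s["tcp_rot"],E[-1])
f=robot.grab_frame("scene");np.savez("f_s3.npz",**f)
cv2.imwrite("pics/s3.png",cv2.resize(f["image"][0:240,80:440],None,fx=2.2,fy=2.2)[:,:,::-1])
E
```

```text
False
0.2774674355567165 [-1.255  2.215  2.749] [ 0.542 -0.215  0.127]
False
[ 0.428 -1.141 -3.689]
21.2583 0.2730164044583003 [-0.324 -0.968 -3.208]
22.9083 0.274619963694487 [ 0.5  -0.2   0.42] [-3.141 -0.698  0.   ] [ 3.142 -0.698  0.   ]
```

View pics/s3.png

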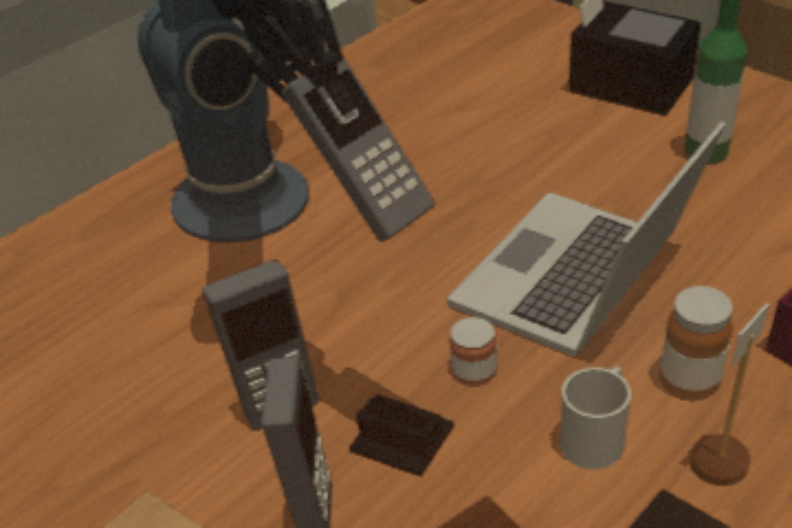

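The picture shows the face (display at (345,110), keys at (385,175)) turned to the customer's side and leaning back. The cradle at (405,430) is empty. I'll check the numbers before handing in.

```bash
python3 - <<'E'
from h import *
np.set_printoptions(precision=3,suppress=True)
P=cloud(np.load("f_s3.npz")).reshape(-1,3);P=P[np.isfinite(P[:,0])]
def plane(S):
    for _ in range(8):
        m=S.mean(0);w=np.linalg.svd(S-m,full_matrices=False)[2];d=(S-m)@w[2];S=S[abs(d)<max(.003,2*d.std())]
    return w,m,len(S),d.std()
t=np.array([.5,-.2,.42])+ (.035)*np.array([s4,0,-c4])
T=P[(np.linalg.norm(P-t,axis=1)<.1)]; T=T[(T-t)@np.array([s4,0,-c4])>-.01]
w,m,n,sd=plane(T); nn=w[2]*np.sign(w[2][0]); print("face n",nn,"up deg",np.degrees(np.arcsin(nn[2])),"long",w[0],n,sd,"lowest",T[:,2].min())
r=P-HINGE;a=r@e;b=-r[:,0]*e[1]+r[:,1]*e[0]
w,m,n,sd=plane(P[(abs(b)<.135)&(a>-.03)&(a<.07)&(P[:,2]>.05)&(P[:,2]<.21)]);nn=w[2]*np.sign(w[2]@e);print("screen",np.arctan2(nn@e,nn[2]),n,sd)
robot.sleep(.5);s=robot.sense();print(s["t"],s["opening"],abs(s["joint_velocities"]).max())
robot.close_job()
E
```

```text
face n [ 0.763 -0.007  0.647] up deg 40.28025210992397 long [-0.646  0.006  0.763] 1178 0.0013818441664836636 lowest 0.3262100364045836
screen 1.8268315590534323 718 0.0002956163632396437
23.4583 0.27211497573805266 0.0016465715380896263
the job is handed in; nothing more can be done
```

I pushed the laptop screen up and drew the terminal out of its cradle. The gripper now holds it still, facing the customer, and I handed the job in at about 23.5 s of the 61 s allowed.

Checks just before hand-in, all from the scene camera or the robot's own state:
- **Screen angle:** 1.827 rad (104.7°), against a target of about 105° and limits of 97 to 113°.
- **Terminal pose:** the face looks straight across the counter, within about 1° sideways, and 40.3° upwards.
- **Height:** the terminal's lower end is about 0.32 m above the counter.
- **Hold:** the gripper opening stayed at 0.27 (about 23 mm for the 24 mm slab), and the joints were still.
- **Bystanders:** none looked shifted in the pictures. I did not measure their positions again at the end.

Two readings disagreed along the way. The top camera read heights about 6 to 9 mm too high, so I used the scene camera. One mid-run screen reading (1.62 rad) had a poor fit, probably from the sweet jar behind the screen, so I discarded it and measured again.

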